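Raise the electrode stand and offer up its offset arm

TASK

Raise the electrode stand: stack the two loose steel riser plates flat on the stand's rectangular block, edges flush with the block and with each other, and let go of them. Then pick up the offset electrode arm by its balance point (on the bar near the heavy hub, not at mid-length), carry it without tipping it, and finish while still holding it in the gripper, level and still about 5 cm above the pile, its round hub centred over the pile and its forked clip over the round bottle rest, touching neither stand nor plates. Leave everything else on the bench where it is.

Things in the scene. Friction and masses are not known exactly. Their poses are not given: they have to be found in the camera images.
- stand: Electrode stand, fixed: pale base slab 250 (x) x 110 (y) x 12 mm. On it, at one end, a dark steel block 64 (x) x 44 (y) mm, top 36 mm above the bench; at the other end a flat round bottle rest, 72 mm diameter. Origin: centre of the slab underside, on the bench; x runs along the slab from the block (x = -75 mm) to the rest (x = +75 mm), z up.
- stand_block (a point): Centre of the top face of the stand's block, 36 mm above the bench.
- stand_rest (a point): Centre of the round bottle rest, 13.5 mm above the bench.
- riser_a: Loose steel riser plate, 64 (x) x 44 (y) x 12 mm (z, thickness), 0.1 to 0.2 kg, lying flat; same outline as the stand's block. Origin: centre of its underside.
- riser_b: The other riser plate, identical to the first. Origin: centre of its underside.
- holder: Rigid cast electrode arm 206 mm long, 0.28 to 0.56 kg. Round hub 44 dia x 40 mm at x = -75 mm; bar 16 wide (y), 20 tall, bare from x = -53 to +60, between 14 and 34 mm above the underside; forked clip 44 wide, 34 tall, x = +60 to +109. Balance point: x = -30 mm, y = 0, mid-bar (24 mm up). Origin: underside level, 75 mm from the hub axis; x points from hub to clip, z up.
- holder_hub (a point): Centre of the underside of the arm's heavy hub (x = -75 mm of the arm); the balance point is 45 mm from the hub axis towards the clip.
- holder_fork (a point): Point at underside level below the middle of the forked clip (x = +75 mm of the arm).
- bottle_1: White sample bottle with screw cap, 60 mm diameter, 122 mm tall; bystander. Origin: on the underside.
- bottle_2: Second such sample bottle; bystander. Origin: on the underside.
- cap: Loose blue screw cap, 36 mm diameter, 20 mm tall; bystander. Origin: on the underside.
- beaker: Small glass beaker, 50 mm diameter, 50 mm tall; bystander. Origin: on the underside.
- jar: Low closed jar, 48 mm diameter, 45 mm tall; bystander. Origin: on the underside.
- spatula: Steel spatula lying flat, 200 mm long; bystander. Origin: on the underside.
- wash_bottle: White wash bottle with bent spout, 80 mm diameter, 225 mm tall; bystander. Origin: on the underside.
There are look-alikes about, which are no part of the job. There is more than one size of the holder; the job needs the middle-sized.

How it is judged:
On the way:
1. both riser plates lie flat, squarely piled on the stand's block, and are released (horizontal distance between each of riser_a, riser_b and stand_block below 0.006 m and angle between the x axis of each of riser_a, riser_b and the x axis of stand, either way round below 0.1 rad and angle between each of riser_a, riser_b's own z axis and vertical below 0.06 rad and contact force between each of riser_a, riser_b and the fingers below 0.1 N and linear speed of each of riser_a, riser_b below 0.02 m/s and ((height (world z) of riser_a between 0.033 and 0.039 m and height (world z) of riser_b between 0.045 and 0.051 m) or (height (world z) of riser_b between 0.033 and 0.039 m and height (world z) of riser_a between 0.045 and 0.051 m))), for 0.2 s.
At the end, for the whole second after the job is handed in: Plates piled on the block, released (each within 6 mm, 0.1 rad); arm held by the fingers alone, TCP within 15 mm of the balance point, level within 0.08 rad, still, underside 25 to 85 mm over the pile, hub within 15 mm of the block centre and clip within 20 mm of the rest centre from above (all of step 1 and contact force between holder and the fingers above 1 N and angle between holder's own z axis and vertical below 0.08 rad and height (world z) of holder between 0.085 and 0.145 m and horizontal distance between holder_hub and stand_block below 0.015 m and horizontal distance between holder_fork and stand_rest below 0.02 m and x of the grasp point in the frame of holder between -0.045 and -0.015 m and y of the grasp point in the frame of holder between -0.015 and 0.015 m and linear speed of holder below 0.02 m/s and angular speed of holder below 0.15 rad/s and contact force between holder and riser_a below 0.05 N and contact force between holder and riser_b below 0.05 N and contact force between holder and stand below 0.05 N); the arm keeps its last pose, push and grip.
It fails at once if the electrode arm is tipped by more than 15 degrees (angle between holder's own z axis and vertical above 0.26 rad).
It fails at once if a bystander is displaced by more than 25 mm (distance of any of bottle_1, bottle_2, cap, beaker, jar, spatula, wash_bottle from where it was at the start of the episode above 0.025 m).
It also fails if it takes over 72 s, if anything falls off the work surface, if the arm or the gripper's body presses on something with over 40 N, if the wrist force passes 120 N, or if a joint passes its speed limit or range.

ROBOT

A 6-joint arm with a two-finger parallel gripper is mounted at the origin on the work surface. World frame = base frame: x ahead of the robot, y to its left, z up, the work surface at z = 0. Lengths are in m, angles in rad, forces in N, time in s.
With the tool pointing down it reaches from about 0.35 to 0.8 m from the base axis. Payload 7.3 kg.
Tool frame: the origin (TCP) lies between the finger pads, 19 mm behind the fingertips; this is the grasp point; z points along the fingers, y is the line along which they close (so a half turn about z gives the same grasp; the last joint's range is limited). The gripper opens to 85 mm and grips with 20 to 120 N. Pads are 22 mm wide; open, the fingers measure 114 mm over their backs; the gripper's body (76 mm by 85 mm) begins 54 mm behind the grasp point. The pads swing forward as they close: fully open they stand 13 mm farther back than shut.
Start: joints at [1.186, 0.342, 1.524, -0, 1.275, -0.146], TCP at [0.124, 0.51, 0.25] pointing down, gripper open.
Joint ranges: [-2.53, 2.53], [-0.77, 2.02], [0.04, 2.7], [-1, 4.14], [0.28, 2.66], [-3.11, 3.11]. Speed limits (rad/s): [2.57, 2.57, 3.14, 3.14, 3.14, 3.14].

INTERFACE

Orientations are given as a unit quaternion [x, y, z, w].
In Python, from workcell import r, command_gripper, optics gives the robot as it stands. The module is installed in compiled form; this text tells all that it offers. Calls block until the motion is done:
- r.reach(position, orientation): joint-space move of the TCP to a pose.
- r.move_straight(position, orientation=None, speed=0.15, max_force=None): straight line of the TCP; orientation=None keeps the orientation; speed is the mean speed in m/s. With max_force (N) it stops when the force on the tool has changed by that much, and returns True; else False.
- r.movej(angles): joint-space move.
- command_gripper(opening, force=None): finger opening in m; force is the grip in N (None keeps the last); returns when the fingers have stopped.
- r.hold(seconds).
- r.solve_ik(position, orientation): joint angles nearest the present ones, or None.
- r.read_state(): the state.
- optics.get_image(name): name is "scene" or "top" or "wrist"; returns (picture, depth): 400x640x3 uint8, red, green, blue; 400x640 float32, m along the optical axis (not along the pixel's ray), 0 where there is no reading.
- optics.camera_model(name): a dict with "K" (3x3 intrinsics, pixels), "k1" (the pictures are not rectified: a ray, as slopes to the right and down, at radius r is drawn at 1 + k1 r^2 times it, then the intrinsics apply), "R" (3x3) and "t" (3): a world point X has camera coordinates R X + t; the wrist camera has in their place "tool_from_camera" (4x4, takes a point from camera to tool coordinates, whose origin is the TCP and whose axes are the flange's). Camera axes: x right, y down, z forward; pixel columns grow to the right and rows downward; lengths in m; the calibration is good to about 2 mm. A picture is of the moment at which its call begins: read the wrist's pose just before it. camera_model takes no time and is no camera call.
A pose or a line that the arm cannot do raises r.PlanningError and nothing moves.
- r.finish_job(): hands the job in; it is judged then, once.
The state is a dict: "time_s": time; "joint_positions": joint angles; "dq": joint speeds; "tau": joint torques, N m; "eef_pos": TCP position; "eef_rot": TCP orientation; "contact_force": force on the tool from outside, world axes, zero at the start; "torque": the same for the moment, N m; "grip_width": finger opening in m; "grip_force": force on a finger pad.
Only numpy, scipy, OpenCV 4.12 (cv2) and the standard library are available. Lean on these libraries where they do the work, as an engineer would, in place of code of your own. Each camera call takes 0.05 s, during which the arm holds its last target. There are 200 camera calls.

## Working session

There is one attempt and no reset: what is moved stays moved. The work goes in short steps, each a Python script; the robot and the scene stay as the last script left them, time stands still between calls to the robot, and variables do not carry over. Pictures are saved under pics/ and viewed, at most 10 in all, crops included, and the job is handed in when it is done.

```bash
mkdir -p pics
cat > h.py <<'E'
import numpy as np, cv2
from workcell import r, command_gripper, optics
from scipy.spatial.transform import Rotation as Ro
def cam(name, st=None):
    m=optics.camera_model(name); K=np.array(m["K"])
    if name=="wrist":
        T=np.array(m["tool_from_camera"]); Rw=Ro.from_quat(st["eef_rot"]).as_matrix()
        Rc=Rw@T[:3,:3]; c=Rw@T[:3,3]+np.array(st["eef_pos"])
    else:
        Rc=np.array(m["R"]).T; c=-Rc@np.array(m["t"])
    return K,m["k1"],Rc,c
def rays(C,px):
    K,k1,Rc,c=C
    d=(np.atleast_2d(px)-K[:2,2])/[K[0,0],K[1,1]]
    u=d.copy()
    for _ in range(20): u=d/(1+k1*(u**2).sum(1,keepdims=True))
    return np.c_[u,np.ones(len(u))]@Rc.T
def plane(C,px,z):
    d=rays(C,px); return C[3]+d*((z-C[3][2])/d[:,2])[:,None]
def cloud(C,depth):
    v,u=np.nonzero(depth>0); return np.c_[u,v], C[3]+rays(C,np.c_[u,v].astype(float))*depth[v,u][:,None]
def shot(name):
    st=r.read_state(); im,d=optics.get_image(name); return cam(name,st),im,d
def save(n,im): cv2.imwrite("pics/"+n,im[...,::-1])
E
python3 - <<'E'
from h import *
for n in ["top","scene"]:
    C,im,d=shot(n); save(n+"0.png",im); np.savez(n+"0.npz",im=im,d=d); print(n,C[3].round(3),C[0].round(0).tolist(),C[1],(d>0).mean())
print(optics.camera_model("wrist")["tool_from_camera"])
E
```

```text
top [ 0.391 -0.017  1.35 ] [[390.0, 0.0, 319.0], [0.0, 390.0, 199.0], [0.0, 0.0, 1.0]] 0.024450173843360744 0.9958984375
scene [ 1.334 -0.828  0.837] [[489.0, 0.0, 311.0], [0.0, 489.0, 196.0], [0.0, 0.0, 1.0]] 0.0010450047282601052 0.995984375
[[-1.01043911e-04 -9.49378617e-01 -3.14134099e-01  8.06951241e-02]
 [ 9.99999885e-01  5.14337687e-05 -4.77102040e-04  1.68482734e-03]
 [ 4.69107576e-04 -3.14134111e-01  9.49378502e-01 -1.24077512e-01]
 [ 0.00000000e+00  0.00000000e+00  0.00000000e+00  1.00000000e+00]]
```

View pics/top0.png

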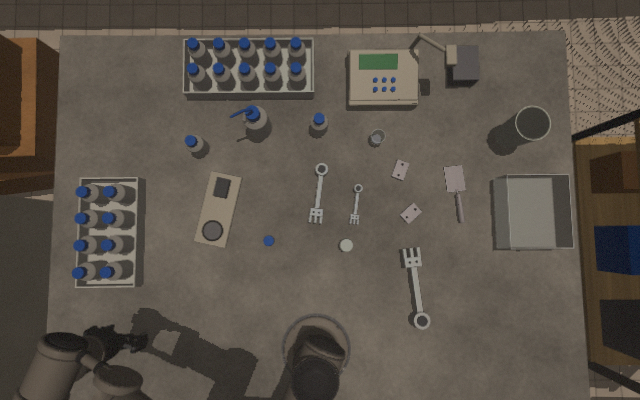

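View pics/scene0.png

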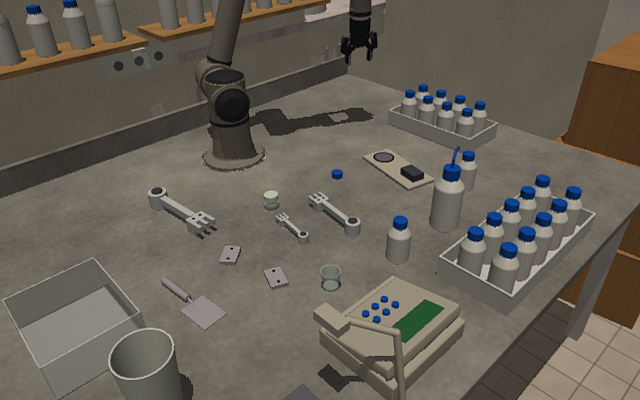

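The top view shows three electrode arms: the small one at (356,204), the middle one at (318,193) and the large one at (415,288). The riser plates are at (400,170) and (410,213), with the spatula at (455,190) as a flat look-alike. The stand is at (217,208): block at (221,187), rest at (212,230). I choose the middle arm at (318,193), which is about 60 px or 0.2 m long. Next I check it with a crop and coarse measurements.

Run:
```python
from h import *
z=np.load("top0.npz"); im,d=z["im"],z["d"]; C=cam("top")
px,P=cloud(C,d); H=np.zeros(d.shape); H[px[:,1],px[:,0]]=P[:,2]
print("bench z",np.median(H[180:300,260:300]), H[180:300,260:300].std())
m=(H>0.006).astype(np.uint8); n,l,s,c=cv2.connectedComponentsWithStats(m)
for i in range(1,n):
    if 25<s[i,4]<4000 and s[i,0]>150:
        cnt=np.argwhere(l==i)[:,::-1].astype(np.float32); hz=H[l==i]
        rc=cv2.minAreaRect(cnt); 
        print(c[i].round(1),s[i,4],"h",np.percentile(hz,[50,95]).round(3),"xy",plane(C,np.array([rc[0]]),np.median(hz))[0].round(3),"size mm",(np.array(rc[1])*(1.35-np.median(hz))/390*1000).round(0),"g",im[l==i].mean(0).round(0))
save("crop.png",cv2.resize(im[140:260,180:480],None,fx=2.66,fy=2.66,interpolation=cv2.INTER_CUBIC))
```

```text
bench z -0.00045825155549605867 0.0038130197107494935
[256. 121.] 768 h [0.14  0.221] xy [0.749 0.185 0.14 ] size mm [132.  84.] g [73. 75. 81.]
[524.3 127. ] 1583 h [0.106 0.159] xy [ 0.726 -0.677  0.106] size mm [113. 183.] g [66. 64. 57.]
[319.  123.9] 331 h [0.089 0.123] xy [ 0.746 -0.018  0.089] size mm [71. 55.] g [73. 77. 86.]
[378.1 135.5] 130 h [0.037 0.052] xy [ 0.716 -0.221  0.037] size mm [54. 47.] g [95. 92. 86.]
[196.3 144.9] 389 h [0.086 0.123] xy [0.678 0.383 0.086] size mm [68. 75.] g [74. 76. 83.]
[400.1 169.3] 229 h [0.012 0.016] xy [ 0.605 -0.3    0.012] size mm [44. 65.] g [137. 127. 122.]
[318.7 192.2] 447 h [0.034 0.044] xy [ 0.524 -0.017  0.034] size mm [ 47. 202.] g [130. 128. 123.]
[217.6 208.9] 2336 h [0.012 0.036] xy [0.473 0.331 0.012] size mm [115. 250.] g [119. 110.  97.]
[535.7 210.4] 2809 h [0.059 0.1  ] xy [ 0.451 -0.722  0.059] size mm [268. 248.] g [87. 83. 77.]
[356.  203.5] 207 h [0.023 0.03 ] xy [ 0.486 -0.144  0.023] size mm [ 32. 136.] g [127. 125. 121.]
[459.6 207.9] 178 h [0.017 0.022] xy [ 0.471 -0.497  0.017] size mm [106.  21.] g [105.  97.  93.]
[410.6 212.8] 240 h [0.011 0.015] xy [ 0.453 -0.331  0.011] size mm [45. 64.] g [137. 127. 122.]
[268.6 240.2] 91 h [0.019 0.024] xy [0.365 0.154 0.019] size mm [34. 34.] g [ 51.  73. 116.]
[345.7 244.5] 157 h [0.044 0.047] xy [ 0.347 -0.104  0.044] size mm [47. 44.] g [138. 137. 126.]
[415.7 288.1] 935 h [0.043 0.056] xy [ 0.203 -0.331  0.043] size mm [278.  66.] g [121. 118. 111.]
```

View pics/crop.png

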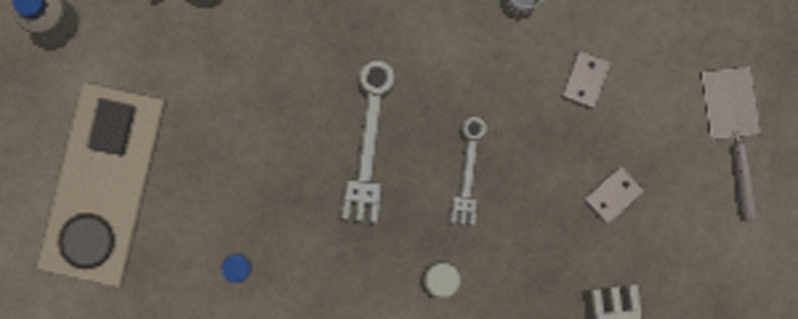

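The crop confirms it. The middle arm measures 202 mm, with its hub at crop (376,77) and fork at (362,200). The small arm is 136 mm and the large one 278 mm. The plates are at crop (586,79) and (613,195), both 64x44. Next come wrist views in pairs over the stand, the arm and the plates.

```bash
cat >> h.py <<'E'
def q(yaw):
    c,s=np.cos(yaw),np.sin(yaw); return Ro.from_matrix([[c,s,0],[s,-c,0],[0,0,-1]]).as_quat()
def yaw_of(st): x=Ro.from_quat(st["eef_rot"]).as_matrix()[:,0]; return np.arctan2(x[1],x[0])
E
python3 - <<'E'
from h import *
s0=r.read_state(); rel=yaw_of(s0)-s0["joint_positions"][0]; print("rel yaw-q1",rel,yaw_of(s0))
import pickle; D={}
for n,x,y in [("stand",.473,.331),("holder",.52,-.018),("plates",.52,-.315)]:
    a=np.arctan2(y,x); 
    for k,dy in enumerate([-.05,.05]):
        p=np.array([x-.02*np.cos(a)+ (-np.sin(a))*dy, y-.02*np.sin(a)+np.cos(a)*dy,.26])
        (r.reach if k==0 else r.move_straight)(p,q(a)); D[n,k]=shot("wrist")
st=r.read_state(); print(st["time_s"],st["joint_positions"])
pickle.dump(D,open("D.pkl","wb"))
g=np.zeros((600,640,3),np.uint8)
save("w.png",np.vstack([np.hstack([cv2.resize(D[n,k][1],(384,240)) for k in (0,1)]) for n in ("stand","holder","plates")])[:,:800] if 0 else cv2.resize(np.vstack([np.hstack([D[n,k][1] for k in (0,1)]) for n in ("stand","holder","plates")]),(640,600)))
E
```

```text
rel yaw-q1 1.7167739526804051 2.902798427148206
7.4417 [-5.90704603e-01  4.55920366e-01  1.31937801e+00 -3.67356686e-04
  1.36631090e+00  1.52544669e+00]
```

View pics/w.png

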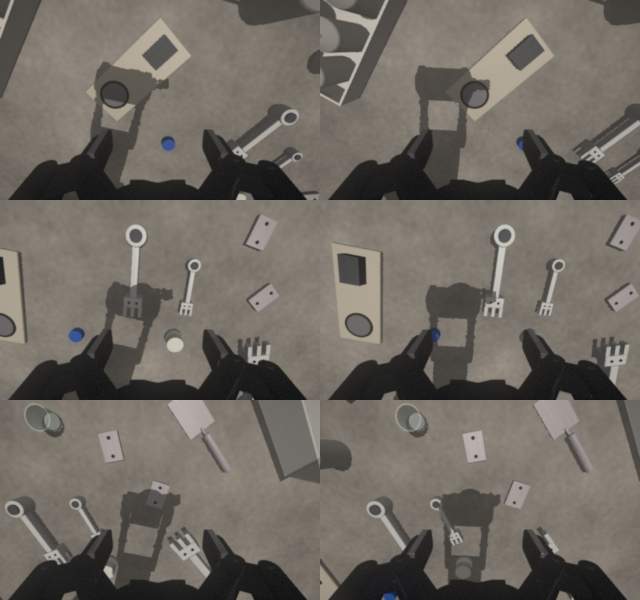

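The six views show the block at upper right in the stand pair, the middle arm's hub at (135,236) and (505,236), and plate A at (111,447) and (473,447). Plate B is shadowed at (158,492) and clear at (517,494) and (263,297).

```bash
cat >> h.py <<'E'
def proj(C,X):
    K,k1,Rc,c=C; R=Rc.T
    return cv2.projectPoints(np.atleast_2d(X).astype(float),cv2.Rodrigues(R)[0],-R@c,K,np.array([k1,0,0,0.]))[0].reshape(-1,2)
def tri(obs):
    A=np.zeros((3,3));b=np.zeros(3)
    for C,px in obs:
        d=rays(C,px)[0]; d/=np.linalg.norm(d); M=np.eye(3)-np.outer(d,d); A+=M; b+=M@C[3]
    X=np.linalg.solve(A,b); return X,[np.linalg.norm(proj(C,X)[0]-px) for C,px in obs]
def blob(C,im,X,rad,dark=False,thr=None,hi=False):
    """mask of the blob nearest the projected X, within rad (m)"""
    g=cv2.cvtColor(im,cv2.COLOR_RGB2GRAY); p=proj(C,X)[0]
    rp=np.linalg.norm(proj(C,np.array(X)+[rad,0,0])[0]-p)
    roi=np.zeros(g.shape,np.uint8); cv2.circle(roi,tuple(int(v) for v in p),int(rp),1,-1)
    if thr is None: thr=cv2.threshold(g[roi>0].reshape(-1,1),0,255,cv2.THRESH_OTSU)[0]
    m=(((g<thr) if dark else (g>thr))&(roi>0)).astype(np.uint8)
    cs,_=cv2.findContours(m,cv2.RETR_EXTERNAL,cv2.CHAIN_APPROX_NONE)
    c=max(cs,key=lambda c:cv2.contourArea(c)); return c,thr
E
python3 - <<'E'
from h import *; import pickle
D=pickle.load(open("D.pkl","rb"))
def rect(key,X,rad,z,dark=False):
    C,im,d=D[key]; c,t=blob(C,im,X,rad,dark)
    W=plane(C,c[:,0].astype(float),z); rc=cv2.minAreaRect(W[:,:2].astype(np.float32)*1000)
    b=cv2.boxPoints(rc); e=[b[1]-b[0],b[2]-b[1]]; L=max(e,key=np.linalg.norm)
    ctr=np.array(rc[0])/1000
    print(key,"thr",t,"c",ctr.round(4),"size",np.round(rc[1],1),"yaw",round(float(np.degrees(np.arctan2(L[1],L[0]))%180),1))
    return C,proj(C,[*ctr,z])[0]
for nm,X,rad,z,ks,dk in [("A",[.605,-.3,.012],.05,.012,[("plates",0),("plates",1),("holder",0)],0),
  ("B",[.453,-.331,.012],.05,.012,[("plates",1),("holder",0),("holder",1)],0),
  ("block",[.54,.313,.036],.05,.036,[("stand",0),("stand",1)],1)]:
    o=[rect(k,X,rad,z,dk) for k in ks]; print(nm,[ (np.round(x,4)) for x in tri(o)])
# depth check, slab from stand view by cloud
for nm,k,X in [("block",("stand",1),[.54,.313]),("A",("plates",1),[.605,-.3]),("B",("plates",1),[.453,-.331])]:
    C,im,d=D[k]; px,P=cloud(C,d); m=np.linalg.norm(P[:,:2]-X,axis=1)<.012; print(nm,"depth z",np.median(P[m,2]))
# holder: bright mask in holder views
for k in [("holder",0),("holder",1)]:
    C,im,d=D[k]; hs=cv2.HoughCircles(cv2.cvtColor(im,cv2.COLOR_RGB2GRAY),cv2.HOUGH_GRADIENT,1,40,param1=120,param2=25,minRadius=10,maxRadius=45)
    print(k,hs[0].round(1).tolist() if hs is not None else None)
save("w2.png",np.hstack([D["stand",0][1][0:240,150:450],D["holder",0][1][0:240,150:400],D["holder",1][1][0:240,280:480]]))
E
```

```text
('plates', 0) thr 143.0 c [ 0.6034 -0.2973] size [42.5 62.7] yaw 158.3
('plates', 1) thr 150.0 c [ 0.6032 -0.2975] size [43.  62.8] yaw 158.4
('holder', 0) thr 138.0 c [ 0.603  -0.2981] size [43.1 63. ] yaw 158.5
A [array([ 0.6031, -0.2975,  0.0129]), array([0.0932, 0.0623, 0.1656])]
('plates', 1) thr 137.0 c [ 0.4515 -0.3292] size [42.8 63.1] yaw 131.4
('holder', 0) thr 136.0 c [ 0.4517 -0.3296] size [43.5 63.2] yaw 131.0
('holder', 1) thr 132.0 c [ 0.4515 -0.33  ] size [43.8 63.2] yaw 130.7
B [array([ 0.4519, -0.3292,  0.0128]), array([0.047 , 0.109 , 0.0654])]
('stand', 0) thr 130.0 c [0.5456 0.3176] size [44.7 64.6] yaw 167.0
('stand', 1) thr 128.0 c [0.5438 0.3202] size [49.1 69.5] yaw 167.0
block [array([0.5455, 0.3172, 0.0244]), array([0.0091, 0.0091])]
block depth z 0.03622990025009587
A depth z 0.012275928710499928
B depth z 0.01219193305644134
('holder', 0) [[271.5, 70.5, 21.200000762939453], [386.5, 129.5, 14.5], [9.5, 251.5, 19.100000381469727], [351.5, 288.5, 15.199999809265137]]
('holder', 1) [[77.5, 244.5, 27.100000381469727], [367.5, 69.5, 21.799999237060547], [478.5, 132.5, 14.699999809265137]]
```

View pics/w2.png

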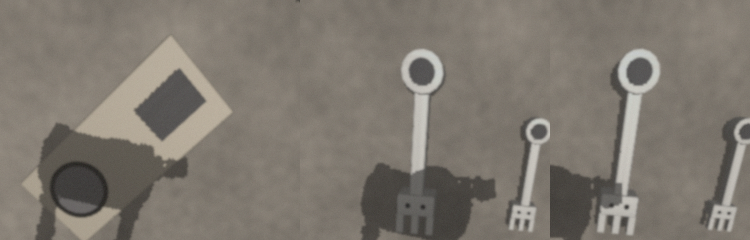

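Plate A is at yaw 158.4° and B at 131°. Both top faces triangulate to z≈0.0128, and depth agrees. In the crops the block is at (170,104) with some of its side or shadow merged, and the hub is at (422,72) and (638,71). I'll refine the block and arm with the depth masks.

Run:
```python
from h import *; import pickle
D=pickle.load(open("D.pkl","rb"))
def dm(k,X,rad,lo,hi):
    C,im,d=D[k]; px,P=cloud(C,d); m=(np.linalg.norm(P[:,:2]-X,axis=1)<rad)&(P[:,2]>lo)&(P[:,2]<hi)
    return C,px[m],P[m]
def rc(P):
    a=cv2.minAreaRect((P[:,:2]*1000).astype(np.float32)); b=cv2.boxPoints(a); L=max([b[1]-b[0],b[2]-b[1]],key=np.linalg.norm)
    return np.round(a[0],1),np.round(a[1],1),round(float(np.degrees(np.arctan2(L[1],L[0]))%180),1)
for k in [("stand",0),("stand",1),("holder",1)]:
    C,px,P=dm(k,[.545,.318],.06,.029,.043); print("block",k,len(P),P.mean(0).round(4),rc(P))
    C,px,P=dm(k,[.473,.331],.16,.008,.0128); print(" slab",P.mean(0).round(4),rc(P))
    # block by darker threshold
    if k[0]=="stand":
        C,im,d=D[k]
        for t in (95,105,115):
            c,_=blob(C,im,[.545,.318,.036],.05,True,t); W=plane(C,c[:,0].astype(float),.036); print("  thr",t,rc(W))
h=[(D["holder",0][0],np.array([271.5,70.5])),(D["holder",1][0],np.array([367.5,69.5]))]
print("hub",tri(h)); hub=tri(h)[0][:2]
for k in [("holder",0),("holder",1)]:
    C,px,P=dm(k,[.524,-.017],.13,.026,.05); 
    P=P[P[:,1]>-.09]
    print("holder",k,rc(P),np.percentile(P[:,2],[50,98]).round(4))
    u=P[:,:2]-hub; 
    dirn=np.array([np.cos(np.radians(-97)),np.sin(np.radians(-97))])
    for _ in range(4):
        s=u@dirn; t=u@np.array([-dirn[1],dirn[0]]); b=(s>.028)&(s<.125)&(abs(t)<.014); f=np.polyfit(s[b],t[b],1); dirn=dirn+f[0]*np.array([-dirn[1],dirn[0]]); dirn/=np.linalg.norm(dirn)
    hb=(np.hypot(*u.T)<.03)&(s<.015)&(P[:,2]>.036); 
    print("  bar yaw",np.degrees(np.arctan2(dirn[1],dirn[0])),"offset mm",f[1]*1000,"width",np.ptp(t[b]),"s range",s.min(),s.max(),"bar top",np.median(P[b,2]),"hub rect",rc(P[hb]))
```

```text
block ('stand', 0) 2598 [0.5463 0.3172 0.0362] (array([545.7, 317. ]), array([44.1, 64. ]), 167.1)
 slab [0.4837 0.3342 0.0119] (array([472.7, 333.5]), array([109.7, 250. ]), 167.1)
  thr 95 (array([545.8, 317.5]), array([42.5, 61.8]), 166.9)
  thr 105 (array([545.8, 317.5]), array([43. , 62.7]), 167.0)
  thr 115 (array([545.6, 317.5]), array([43.9, 63.6]), 167.0)
block ('stand', 1) 2687 [0.5461 0.3178 0.0361] (array([545.7, 316.9]), array([44.6, 64.8]), 167.0)
 slab [0.4813 0.3364 0.0119] (array([473.1, 333.7]), array([110.4, 249.6]), 167.0)
  thr 95 (array([544.3, 320.1]), array([47.1, 66.1]), 166.8)
  thr 105 (array([544.2, 320. ]), array([47.2, 67.3]), 167.1)
  thr 115 (array([544. , 320.1]), array([48.5, 68.3]), 167.0)
block ('holder', 1) 2659 [0.5469 0.3146 0.0356] (array([545.8, 316.9]), array([46.9, 65.1]), 166.7)
 slab [0.483  0.3258 0.0117] (array([472.7, 333.3]), array([112.1, 250.9]), 167.0)
hub (array([ 0.60593656, -0.02394406,  0.03606581]), [np.float64(0.4846003120526722), np.float64(0.48489514368136155)])
holder ('holder', 0) (array([523. , -13.3]), array([ 43.9, 206.3]), 172.2) [0.0346 0.045 ]Traceback (most recent call last):
  File "<stdin>", line 26, in <module>
    raise TypeError("expected non-empty vector for x")
TypeError: expected non-empty vector for x
```

The block is at (0.5457, 0.317) with yaw 167° and its top at 0.036. The arm's yaw is 172.2° and its balance point is near (0.5587, -0.0182). Now I pick plate A, with a guarded touch first to learn how far back the fingertips sit.

```bash
cat >> h.py <<'E'
rad=np.radians
BLK=np.array([.5457,.317]); BY=rad(167)
def go(xy,z,yaw,speed=.3): r.move_straight([xy[0],xy[1],z],q(yaw),speed=speed)
def info(m=""):
    s=r.read_state(); print(m,"t",round(s["time_s"],2),"p",np.round(s["eef_pos"],4),"w",round(s["grip_width"],4),"gf",np.round(s["grip_force"],1),"F",np.round(s["contact_force"],1),"yaw",round(float(np.degrees(yaw_of(s))),1)); return s
E
python3 - <<'E'
from h import *
A=[.6032,-.2975]; y=rad(158.4)
command_gripper(.060,40)
r.reach([*A,.06],q(y)); info("above")
hit=r.move_straight([*A,.010],speed=.04,max_force=4); s=info("touch %s"%hit)
z=s["eef_pos"][2]
r.move_straight([*A,z+.004],speed=.05)
command_gripper(.03,40); s=info("grip")
go(A,.15,y); info("up")
C,im,d=shot("wrist"); save("gripA.png",im)
E
```

```text
above t 10.58 p [ 0.6033 -0.2975  0.0602] w 0.0599 gf 0.0 F [ 1.  -0.2 -0.6] yaw 158.4
touch True t 11.64 p [ 0.6029 -0.2974  0.0137] w 0.0603 gf 2.5 F [-2.   0.6  5.3] yaw 158.4
grip t 12.18 p [ 0.6033 -0.2976  0.0178] w 0.0432 gf 42.2 F [ 0.  -0.4  2. ] yaw 158.4
up t 12.77 p [ 0.6028 -0.2972  0.1497] w 0.0428 gf 41.8 F [-0.9  0.5 -3.3] yaw 158.4
```

View pics/gripA.png

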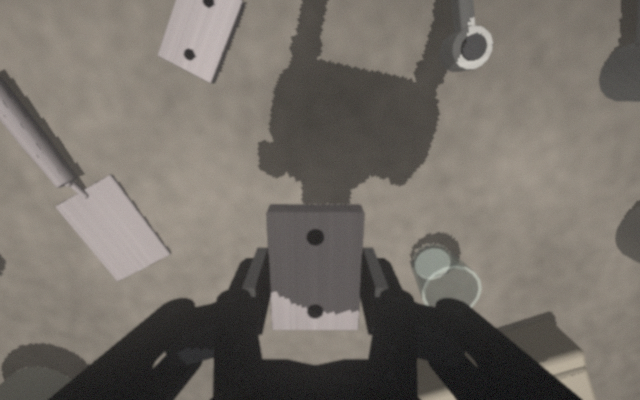

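Plate A hangs squarely in the pads, seen at (315,265) with straight edges. Now I place it.

Run:
```python
from h import *
go(BLK,.14,BY,.3); info("over")
go(BLK,.065,BY,.15); 
hit=r.move_straight([*BLK,.052],speed=.03,max_force=5); info("down %s"%hit)
command_gripper(.060); info("open")
go(BLK,.14,BY,.2)
p=BLK+.06*np.array([-np.cos(BY),-np.sin(BY)])  # camera (at +tool x) then looks past the TCP
D=[]
for off in (-.04,.04):
    c=BLK+off*np.array([-np.sin(BY),np.cos(BY)])+.03*np.array([-np.cos(BY),-np.sin(BY)]); go(c,.20,BY,.2); D.append(shot("wrist"))
import pickle; pickle.dump(D,open("D2.pkl","wb"))
def rc(P):
    a=cv2.minAreaRect((P[:,:2]*1000).astype(np.float32)); b=cv2.boxPoints(a); L=max([b[1]-b[0],b[2]-b[1]],key=np.linalg.norm)
    return np.round(a[0],1),np.round(a[1],1),round(float(np.degrees(np.arctan2(L[1],L[0]))%180),1)
for C,im,d in D:
    px,P=cloud(C,d); n=np.linalg.norm(P[:,:2]-BLK,axis=1)<.07
    m=n&(P[:,2]>.042)&(P[:,2]<.06); print("plate",rc(P[m]),np.median(P[m,2]))
    m=np.linalg.norm(P[:,:2]-[.473,.333],axis=1)<.16; m&=(P[:,2]>.008)&(P[:,2]<.0128); print("slab",rc(P[m]))
info(); save("A_on.png",D[0][1])
```

```text
over t 15.03 p [0.546 0.316 0.14 ] w 0.0425 gf 41.8 F [ 0.3 -0.  -1.6] yaw 166.9
down True t 16.1 p [0.546  0.3171 0.0538] w 0.0429 gf 42.6 F [ 0.2 -0.5  4.6] yaw 167.0
open t 16.41 p [0.5453 0.3168 0.0525] w 0.06 gf 0.0 F [ 0.3  0.5 -0.2] yaw 167.0
plate (array([546.1, 318.4]), array([44.2, 63.5]), 166.6) 0.048257252855245125
slab (array([506. , 325.8]), array([110.3, 180.4]), 166.9)
plate (array([546.6, 318.3]), array([44.2, 64.4]), 166.8) 0.04820421147952145
slab (array([506.2, 325.9]), array([110.4, 179.9]), 167.0)
 t 18.18 p [0.5659 0.272  0.1998] w 0.0601 gf 0.0 F [-0.   0.1 -0.9] yaw 167.0
```

View pics/A_on.png

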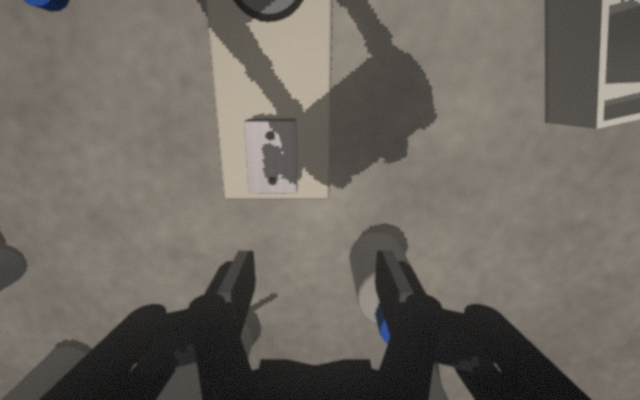

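Plate A is seen at (272,155), flat on the block, and depth puts it about 1.4 mm off the block centre. Next is plate B.

Run:
```python
from h import *; import pickle
B=np.array([.4516,-.3293]); y=rad(131.1)
go(BLK,.16,BY,.25)
go(B,.10,y,.35); go(B,.040,y,.2)
r.move_straight([*B,.0178],speed=.06,max_force=6); info("at B")
command_gripper(.03,40); s=info("grip"); dz=s["eef_pos"][2]
go(B,.15,y); info("up")
T=BLK+[0,-.0007]
go(T,.15,BY,.35); go(T,.075,BY,.15)
hit=r.move_straight([*T,.064],speed=.03,max_force=5); info("down %s"%hit)
command_gripper(.060); info("open")
go(T,.14,BY,.2)
D=[]
for off in (-.04,.04):
    c=BLK+off*np.array([-np.sin(BY),np.cos(BY)])+.03*np.array([-np.cos(BY),-np.sin(BY)]); go(c,.20,BY,.2); D.append(shot("wrist"))
def rc(P):
    a=cv2.minAreaRect((P[:,:2]*1000).astype(np.float32)); b=cv2.boxPoints(a); L=max([b[1]-b[0],b[2]-b[1]],key=np.linalg.norm)
    return np.round(a[0],1),np.round(a[1],1),round(float(np.degrees(np.arctan2(L[1],L[0]))%180),1)
for C,im,d in D:
    px,P=cloud(C,d); n=np.linalg.norm(P[:,:2]-BLK,axis=1)<.07
    for lo,hi in ((.053,.07),(.039,.07)):
        m=n&(P[:,2]>lo)&(P[:,2]<hi); print("plate",rc(P[m]),np.percentile(P[m,2],[5,50,95]).round(4))
info(); save("B_on.png",D[0][1])
```

```text
at B t 21.58 p [ 0.4515 -0.3293  0.0176] w 0.06 gf 0.0 F [-0.5 -0.2  0.1] yaw 131.1
grip t 21.88 p [ 0.4518 -0.3296  0.0183] w 0.0431 gf 41.7 F [-0.8  0.9  2.8] yaw 131.1
up t 22.47 p [ 0.4513 -0.329   0.15  ] w 0.0428 gf 41.2 F [-0.3  0.4 -2.3] yaw 131.1
down True t 25.5 p [0.5463 0.3166 0.0662] w 0.0429 gf 42.1 F [-0.9 -0.2  4.8] yaw 167.0
open t 25.81 p [0.5455 0.3162 0.0649] w 0.0595 gf 0.0 F [-0.4  0.1 -1.2] yaw 167.0
plate (array([546.9, 317.7]), array([44.1, 63.6]), 167.0) [0.059  0.0603 0.0614]
plate (array([546.6, 318. ]), array([44.6, 64.3]), 167.0) [0.0532 0.0602 0.0614]
plate (array([547. , 317.7]), array([44.2, 63.6]), 167.0) [0.059  0.0602 0.0614]
plate (array([546.5, 317.8]), array([44.2, 64.4]), 167.0) [0.0551 0.0602 0.0614]
 t 27.52 p [0.5659 0.272  0.1998] w 0.06 gf 0.0 F [ 0.3  0.7 -0.2] yaw 167.0
```

View pics/B_on.png

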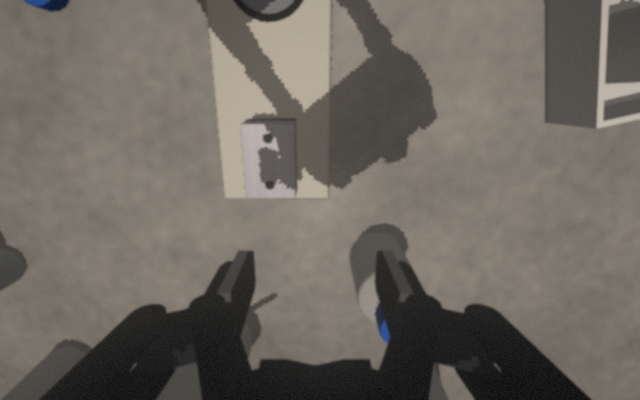

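Plate B sits flush on A at (270,158), with its top at 0.060 and within 1.5 mm of the block. Now I grip the arm at its balance point.

Run:
```python
from h import *
y=rad(172.2); d=np.array([np.cos(y),np.sin(y)])
G=np.array([.523,-.0133])-.036*d
go(BLK,.20,BY,.25)
command_gripper(.045,80)
go(G,.10,y,.35); go(G,.05,y,.2)
hit=r.move_straight([*G,.024],speed=.05,max_force=6); info("at %s"%hit)
command_gripper(.005,80); s=info("grip"); t0=np.array(s["torque"])
r.move_straight([*G,s["eef_pos"][2]+.006],speed=.02); r.hold(.3); s=info("lift"); print((np.array(s["torque"])-t0).round(3))
r.move_straight([*G,.15],speed=.1); s=info("up"); print((np.array(s["torque"])-t0).round(3))
S=shot("scene"); C,im,dd=shot("wrist")
px,P=cloud(C,dd); m=(np.linalg.norm(P[:,:2]-G,axis=1)<.17)&(P[:,2]>.125)&(P[:,2]<.19)
P=P[m]; u=P[:,:2]-G; s_=u@d
for a in np.arange(-.1,.16,.02):
    b=(s_>a)&(s_<a+.02)
    if b.sum()>20: print(round(a,2),b.sum(),"ztop",np.percentile(P[b,2],[50,90]).round(4),"t",np.median(u[b]@[-d[1],d[0]]).round(4))
save("hold.png",np.hstack([cv2.resize(im,(400,250)),cv2.resize(S[1][100:300,200:520],(400,250))]))
```

```text
at False t 30.39 p [ 0.5587 -0.0183  0.0239] w 0.0451 gf 0.0 F [-0.1 -0.1 -0.1] yaw 172.2
grip t 30.77 p [ 0.559  -0.0184  0.0246] w 0.0148 gf 79.2 F [-1.1 -1.5  5.3] yaw 172.2
lift t 31.54 p [ 0.5586 -0.0182  0.0304] w 0.0146 gf 78.2 F [-1.2  0.7 -3.8] yaw 172.2
[ 0.219 -0.115  0.012]
up t 32.88 p [ 0.5582 -0.0181  0.1493] w 0.0146 gf 78.2 F [-1.9 -0.3 -5. ] yaw 172.2
[ 0.229 -0.087 -0.01 ]
-0.04 1437 ztop [0.1623 0.1651] t -0.0017
-0.02 3880 ztop [0.1847 0.1882] t -0.0017
0.0 10494 ztop [0.1785 0.1876] t -0.0013
0.02 1824 ztop [0.1588 0.1596] t -0.0017
0.04 2122 ztop [0.1589 0.1596] t -0.0013
0.06 2505 ztop [0.1589 0.1598] t -0.0013
0.08 6186 ztop [0.1589 0.1598] t -0.0014
0.1 4632 ztop [0.1591 0.1601] t -0.0014
```

View pics/hold.png

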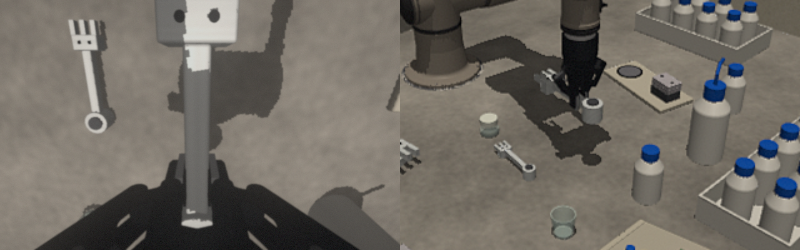

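The arm hangs level: bar top stays at 0.159 along its length, clip at (197,22) in the left half, hub at (592,105) in the right. I carry it over and lower it.

Run:
```python
from h import *
d=np.array([np.cos(BY),np.sin(BY)]); T=BLK+.045*d
go(T,.18,BY,.2); info("over"); go(T,.136,BY,.06); r.hold(.8); info("final")
C,im,dd=shot("wrist"); px,P=cloud(C,dd); u=P[:,:2]-T; s=u@d; t=u@[-d[1],d[0]]
m=(P[:,2]>.12)&(P[:,2]<.17)&(abs(t)<.035)&(s>.02)
for a in np.arange(.02,.14,.02):
    b=m&(s>a)&(s<a+.02)
    if b.sum()>20: print(round(a,2),b.sum(),np.median(P[b,2]).round(4),"t mid",((t[b].min()+t[b].max())/2).round(4),np.ptp(t[b]).round(4))
S=shot("scene"); save("final.png",np.hstack([cv2.resize(S[1][100:260,330:530],(500,400)),cv2.resize(im,(300,400))]))
b=m&(s>.08); print("clip edge s",s[m&(abs(t)>.013)].min())
```

```text
over t 34.89 p [0.5021 0.3263 0.1799] w 0.0149 gf 78.2 F [-0.3 -0.5 -4.8] yaw 166.9
final t 36.58 p [0.5019 0.3271 0.136 ] w 0.0145 gf 78.2 F [-0.1  0.5 -4. ] yaw 167.0
0.02 1830 0.1455 t mid -0.0015 0.0161
0.04 2132 0.1455 t mid -0.0015 0.0161
0.06 2516 0.1455 t mid -0.0015 0.0161
0.08 6213 0.1455 t mid -0.0015 0.0442
0.1 4528 0.1457 t mid -0.0015 0.0444
clip edge s 0.08907748311124548
```

View pics/final.png

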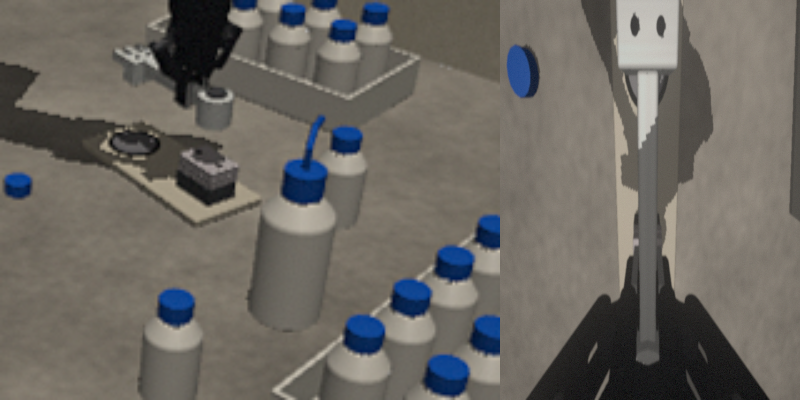

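The hub at (214,108) hangs over the undisturbed pile at (207,170). The clip begins 89 mm from the TCP, where 90 mm was expected. The arm is level, with its underside at about 0.1115 m, so I hand in.

```bash
python3 -c "
from h import *
print(r.finish_job())"
```

```text
the job is handed in; nothing more can be done
None
```

I handed the job in at about 37 s. By my camera measurements, both riser plates are piled within 2 mm of the block centre, and the middle-sized arm is held level and still at its balance point, about 5 cm above the pile; the judge's verdict was not returned.

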